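# Bolt the test box shut against its spring catch

## Task

Bolt the two-leaf cover of the blue high-voltage test box shut: press the red spring catch right down with one fingertip and, keeping it down all the way, push the yellow tab with the other fingertip until the bolt is fully home in its keeper. Then let go so that the catch springs right up and locks the bolt. Only touch and push, pick nothing up, and leave the loose things on and around the box where they are.

Things in the scene. Friction and masses are not known exactly. Their poses are not given: they have to be found in the camera images.
- testbox: blue test box fixed to the bench, 240 (x) x 260 (y) x 90 mm tall, with a flat aluminium two-leaf cover. Origin at the centre of its underside, z up, x and y along its edges; turned by up to 0.5 rad. On the cover lies the bolt, which slides towards the box's -y; the red catch lies beside it on the +x side, its long side parallel to the bolt
- tab_face (a point): centre of the face of the yellow tab that is pushed: the face towards the box's +y; push it towards -y. Axes as the box's. The tab stands on the steel bolt: 30 mm wide (x), 8 mm thick (y), top 16 mm above this point (146 mm above the bench), foot 26 mm below it. Behind the face only a 1.5 mm plate lies on the cover. The tab's middle line is 56 mm from the catch's, 26 mm free between their edges
- catch_top (a point): centre of the top of the red catch, a flat level bar 110 mm long (box y), 30 mm wide (box x); top 124 mm above the bench when up, 114 mm when fully down. Moves with the catch. It may be pressed anywhere and a fingertip may slide along it. With the bolt drawn fully back the bar reaches 46 mm beyond the tab's pushed face to +y and 64 mm to -y
- catch (a joint): how far the red catch is pressed down, m: 0 up (spring), 0.010 fully down on its stop. Takes 2.4 N to start, 5.4 N fully down. At 0.006 or more its lug is clear of the bolt's comb; let up on the way, it drops into the comb and blocks the bolt; it comes right up with the bolt fully home
- bolt (a joint): how far the bolt has slid towards the box's -y, in m: starts drawn back at 0 to 0.005, 0.042 fully home against its stop in the keeper. It stays where it is left; friction about 1.5 N.
- keeper (a point): middle of the steel hoop (keeper) on the other leaf, into which the bolt's nose goes; top of hoop 109 mm above the bench. Fixed to the box.
- adaptor: brass and steel coaxial adaptor standing on the cover, 18 mm across, 34 mm tall; origin at the centre of its underside
- knobcap: black knob cap standing on the cover, 28 mm across, 19 mm tall; origin at the centre of its underside
- collar: aluminium spacer ring lying on the cover, 30 mm across, 12 mm tall; origin at the centre of its underside
- mug: blue ceramic mug standing on the bench, 80 mm across and 90 mm tall, handle to one side; origin at the centre of its underside
- tape: roll of black tape lying on the bench, 90 mm across, 24 mm tall; origin at the centre of its underside
- cleaner: spray can with red cap standing on the bench, 52 mm across, 140 mm tall; origin at the centre of its underside
- multimeter: yellow multimeter lying on the bench, 150 x 78 x 34 mm; origin at the centre of its underside
- screwdriver: screwdriver with orange handle lying on the bench, about 200 mm long; origin on its underside

How it is judged:
On the way, in this order (a step that is already met when the one before it is completed fails the run):
1. the catch is pressed down by a finger while the bolt is still drawn back (value of joint catch above 0.006 m and value of joint bolt below 0.008 m and contact force between the fingers and catch above 0.5 N), for 0.1 s.
2. the bolt is pushed fully home while a finger still holds the catch down (value of joint bolt above 0.0375 m and value of joint catch above 0.005 m and contact force between the fingers and catch above 0.5 N), for 0.1 s.
At the end, for the whole second after the job is handed in: The bolt is fully home (slid at least 37.5 mm of its 42 mm), the catch has sprung up again (within 2 mm of fully up), and every loose thing is within 12 mm of where it stood and upright (value of joint bolt above 0.0375 m and value of joint catch below 0.002 m and not (distance of any of adaptor, knobcap, collar, mug, tape, cleaner, multimeter, screwdriver from where it was at the start of the episode above 0.012 m or angle between any of adaptor, mug, cleaner's own z axis and vertical above 0.35 rad)); the robot touches nothing.
It fails at once if the catch is let up while the bolt is on its way (between 12 and 36 mm) (value of joint bolt between 0.012 and 0.036 m and value of joint catch below 0.0035 m).
It fails at once if a loose thing is lifted, moved by more than 12 mm or tipped (distance of any of adaptor, knobcap, collar, mug, tape, cleaner, multimeter, screwdriver from where it was at the start of the episode above 0.012 m or angle between any of adaptor, mug, cleaner's own z axis and vertical above 0.35 rad).
It also fails if it takes over 32 s, if anything falls off the work surface, if the arm or the gripper's body presses on something with over 40 N, if the wrist force passes 120 N, or if a joint passes its speed limit or range.

## Robot

A 7-joint arm with a two-finger parallel gripper is mounted at the origin on the work surface. World frame = base frame: x ahead of the robot, y to its left, z up, the work surface at z = 0. Lengths are in m, angles in rad, forces in N, time in s.
With the tool pointing down it reaches from about 0.425 to 0.875 m from the base axis. Payload 8.4 kg.
Tool frame: the origin (TCP) lies midway between the tips of the shut fingers; the grasp point (between the pads) lies 19 mm behind it; z points along the fingers, y is the line along which they close (so a half turn about z gives the same grasp; the last joint's range is limited). The gripper opens to 87 mm and grips with 3 to 60 N. Pads are 19 mm wide; open, the fingers measure 117 mm over their backs; the gripper's body (75 mm by 190 mm) begins 51 mm behind the grasp point.
Start: joints at [-1.286, 0.333, 0.04, 1.465, -0.013, 1.343, -0.059], TCP at [0.243, 0.603, 0.223] pointing down, gripper open.
Joint ranges: [-2.58, 2.58], [-0.38, 2.09], [-1.3, 1.39], [0.25, 2.4], [-1.5, 4.64], [0.08, 2.09], [-2.65, 2.65]. Speed limits (rad/s): [2.22, 2.22, 2.79, 2.79, 3.14, 3.14, 3.14].

## Interface

Orientations are given as [roll, pitch, yaw] about the fixed x, y, z axes, in that order (R = Rz(yaw) Ry(pitch) Rx(roll)).
In Python, from plant import env gives the robot as it stands.
- The arm moves only by the tool drive_tool, never from a script. Its argument "steps" is a list that holds one entry, the list of rows, each a list of 4 numbers: the shift along the tool's x, y, z in mm, then the turn about the tool's z in degrees. In form: [[[x, y, z, turn], ...]]. A call has exactly 5 rows; each row is the pose to reach, as a shift and turn from the pose commanded when the call began, along the tool's axes at that moment; what a row does not reach only later rows make up. A row lasts 1/12 s, in which the tool goes at most 41.7 mm and 7.16 degrees, less where a joint would pass 70% of its speed; a pose out of reach is approached as far as the arm can. A call with a gripper value outside its range is refused whole. "jaw" is the opening, from 0 (shut) to 1 (fully open), set as the call begins (left out, the last holds). The fingers move at their own pace and stop on an object; the grip force is fixed at half the most. Time passes only in rows, so rows that repeat a pose let the fingers close, or fill a call up. It gives the time, the measured TCP pose, the force, the opening and the grip force at its end, in the units of the state.
- env.get_obs(): the state, without advancing time (a new reading comes with each control period).
- env.get_image(name): name is "side" or "top" or "wrist"; returns a dict with "pixels" (420x560x3 uint8, red, green, blue), "range_z" (420x560 float32, m along the optical axis (not along the pixel's ray), 0 where there is no reading), "mtx" (3x3 intrinsics, pixels), "R" (3x3) and "t" (3): a world point X has camera coordinates R X + t; the wrist camera has in their place "T_tool_cam" (4x4, takes a point from camera to tool coordinates, whose origin is the TCP and whose axes are the flange's). Camera axes: x right, y down, z forward; pixel columns grow to the right and rows downward; lengths in m; the calibration is good to about 2 mm. A picture is of the moment at which its call begins: read the wrist's pose just before it.
- env.job_done(): hands the job in; it is judged then, once.
The state is a dict: "time_s": time; "joint_pos": joint angles; "joint_vel": joint speeds; "tau": joint torques, N m; "tcp_pos": TCP position; "tool_rot": TCP orientation; "wrist_force": force on the tool from outside, world axes, zero at the start; "torque": the same for the moment, N m; "opening": finger opening in m; "grasp_force": force on a finger pad.
Only numpy, scipy, OpenCV 4.12 (cv2) and the standard library are available. Lean on these libraries where they do the work, as an engineer would, in place of code of your own. Each camera call takes 0.05 s, during which the arm holds its last target. There are 200 camera calls.

## Working session

There is one attempt and no reset: what is moved stays moved. The work goes in short steps, Python scripts to look and compute and a tool call to move; the robot and the scene stay as the last step left them, time stands still between calls to the robot, and variables do not carry over. Pictures are saved under pics/ and viewed, at most 10 in all, crops included, and the job is handed in when it is done.

Besides the shell and the picture viewer there is one more tool, called after ">>>" in YAML: its name, and indented under it one key for each argument. drive_tool: Moves the arm, as the interface text tells. Its arguments: {"type":"object","properties":{"steps":{"type":"array","items":{"type":"array","items":{"type":"array","items":{"type":"number"}}}},"jaw":{"type":"number"}},"required":["steps"]}

```bash
mkdir -p pics; cat > h.py <<'E'
import numpy as np,cv2,pickle
from plant import env
def grab(names):
    d={}
    for n in names:
        o=env.get_obs(); im=env.get_image(n); im['obs']=o; d[n]=im
    return d
E
python3 - <<'E'
from h import *
d=grab(['top','side','wrist'])
pickle.dump(d,open('d0.pkl','wb'))
o=d['top']['obs'];print(o['time_s'],o['tcp_pos'],o['tool_rot'],o['opening'])
for n in d: cv2.imwrite(f'pics/{n}0.png',d[n]['pixels'][:,:,::-1])
print(d['wrist']['T_tool_cam'],d['top']['mtx'])
E
```

```text
0.0 [0.24320992 0.60230682 0.22167953] [-3.14005949e+00  7.23696240e-05  2.75784782e+00] 0.08726908311891779
[[ 2.07316244e-04 -9.56263114e-01 -2.92507803e-01  7.92815465e-02]
 [ 9.99999480e-01  4.90403344e-04 -8.94466713e-04  2.24124884e-04]
 [ 9.98792329e-04 -2.92507465e-01  9.56262718e-01 -1.61810475e-01]
 [ 0.00000000e+00  0.00000000e+00  0.00000000e+00  1.00000000e+00]] [[424.69349831   0.         283.17541716]
 [  0.         424.69349831 208.99001619]
 [  0.           0.           1.        ]]
```

View pics/top0.png

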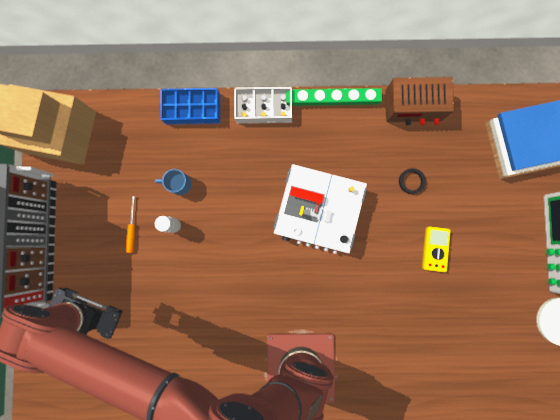

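View pics/side0.png

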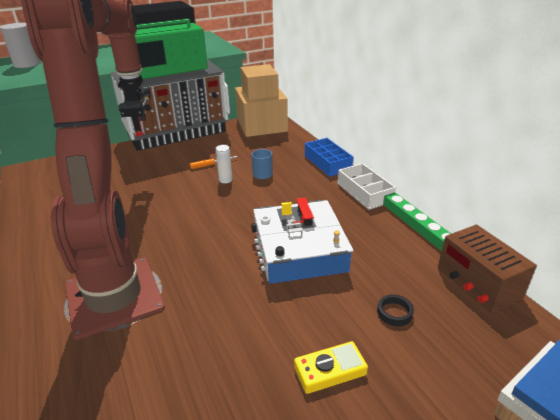

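Top view: box around (321,208), red catch (307,195), yellow tab (302,211), keeper (328,216), collar (298,232), adaptor (352,190), knob cap (344,239). The side view shows the same: tab (287,208), catch (305,211). Next I measure from both views.

```bash
cat >> h.py <<'E'
def ray(im,uv):
    uv=np.array(uv,float); d=im['R'].T@np.linalg.inv(im['mtx'])@np.array([uv[0],uv[1],1]); return -im['R'].T@im['t'],d
def onz(im,uv,z):
    c,d=ray(im,uv); return c+d*(z-c[2])/d[2]
def tri(a,ua,b,ub):
    c,d=ray(a,ua);e,f=ray(b,ub)
    s=np.linalg.lstsq(np.c_[d,-f],e-c,rcond=None)[0]; p,q=c+s[0]*d,e+s[1]*f
    return (p+q)/2,np.linalg.norm(p-q)
def blobs(px,lo,hi,roi,mina=8):
    x0,y0,x1,y1=roi; h=cv2.cvtColor(px,cv2.COLOR_RGB2HSV); m=cv2.inRange(h,lo,hi)
    mm=np.zeros_like(m); mm[y0:y1,x0:x1]=m[y0:y1,x0:x1]
    n,l,s,c=cv2.connectedComponentsWithStats(mm)
    return [(s[i,4],c[i],l==i) for i in range(1,n) if s[i,4]>=mina]
E
python3 - <<'E'
from h import *
d=pickle.load(open('d0.pkl','rb'));T,S=d['top'],d['side']
roi={'top':(272,160,370,258),'side':(245,190,355,285)}
R={}
for n in ('top','side'):
    for nm,lo,hi in (('red',(0,150,90),(6,255,255)),('yel',(22,150,120),(34,255,255))):
        for a,c,m in blobs(d[n]['pixels'],lo,hi,roi[n]):
            print(n,nm,a,c,cv2.minAreaRect(np.argwhere(m)[:,::-1].astype(np.float32)))
            v,u=np.nonzero(m); z=d[n]['range_z'][v,u]
            cam=np.linalg.inv(d[n]['mtx'])@np.array([u*z,v*z,z]); P=(d[n]['R'].T@(cam-d[n]['t'][:,None])).T
            print('   depth med',np.median(P,0).round(4),'min',P.min(0).round(3),'max',P.max(0).round(3))
# white cover
n='top';m=blobs(T['pixels'],(0,0,170),(179,60,255),roi[n],300)
for a,c,mm in m:
    r=cv2.minAreaRect(np.argwhere(mm)[:,::-1].astype(np.float32)); B=cv2.boxPoints(r)
    print(a,c,[onz(T,b,.092).round(4) for b in B])
big=cv2.resize(T['pixels'][160:258,272:370],(588,588),interpolation=cv2.INTER_CUBIC);cv2.imwrite('pics/tc.png',big[:,:,::-1])
E
```

```text
top red 318 [306.83018868 195.03773585] ((306.41217041015625, 194.6902313232422), (33.59449768066406, 13.479705810546875), 24.775142669677734)
   depth med [ 0.5846 -0.0276  0.1233] min [ 0.429 -0.08   0.088] max [0.612 0.04  1.508]
top yel 15 [351.06666667 188.6       ] ((351.0, 188.5), (3.0, 4.0), 90.0)
   depth med [ 0.6052 -0.1724  0.1238] min [ 0.599 -0.179  0.098] max [ 0.609 -0.167  0.126]
top yel 28 [301.28571429 210.5       ] ((301.26470947265625, 210.44117736816406), (2.6678919792175293, 9.45888900756836), 14.03624439239502)
   depth med [ 0.5335 -0.007   0.1446] min [ 0.52  -0.013  0.085] max [ 0.548 -0.001  0.15 ]
side red 233 [303.91845494 208.79399142] ((304.13262939453125, 209.39215087890625), (24.88739013671875, 14.410982131958008), 84.5596694946289)
   depth med [ 0.5816 -0.0301  0.1242] min [ 0.029 -1.008 -0.002] max [0.709 0.201 0.883]
side yel 118 [286.23728814 208.1440678 ] ((286.0, 208.0), (12.0, 10.0), 90.0)
   depth med [ 0.532  -0.0097  0.1285] min [ 0.517 -0.018 -0.001] max [0.632 0.2   0.148]
4653 [322.77047066 209.3911455 ] [array([0.4505, 0.0895, 0.092 ]), array([0.6972, 0.0209, 0.092 ]), array([ 0.6251, -0.2322,  0.092 ]), array([ 0.3807, -0.1606,  0.092 ])]
```

View pics/tc.png

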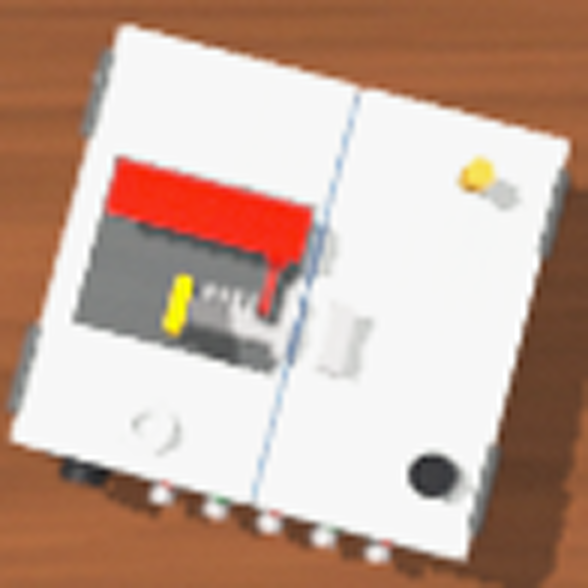

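The crop shows the bar's corners at about (118,157), (312,207), (300,262) and (106,212) in the 6x crop, the tab top at (178,304), the collar at (157,430) and the adaptor at (478,175). Next I compute the poses and the needed tool shift.

```bash
python3 - <<'E'
from h import *
d=pickle.load(open('d0.pkl','rb'));T,S=d['top'],d['side']
f=lambda x,y:((x+.5)/6-.5+272,(y+.5)/6-.5+160)
C=[onz(T,f(*p),.092)[:2] for p in ((118,25),(568,140),(467,557),(12,440))]
for i in range(4):
    e=C[(i+1)%4]-C[i]; print('edge',np.linalg.norm(e).round(4),np.degrees(np.arctan2(e[1],e[0])).round(2))
print('box',np.mean(C,0))
K=[onz(T,f(*p),.124)[:2] for p in ((118,157),(312,207))]; e=K[0]-K[1];print('bar',np.linalg.norm(e),np.degrees(np.arctan2(e[1],e[0]))-90)
tabT=onz(T,f(178,304),.146); barT=onz(T,f(209,210),.124)
print('tab',tabT,'bar',barT)
print('tri tab~',tri(T,f(178,304),S,(287,203.5)))
h=cv2.cvtColor(S['pixels'],cv2.COLOR_RGB2HSV)
b=np.radians(-14.4); 
for b in (np.radians(-14),np.radians(-15.7)):
    ux=np.array([np.cos(b),np.sin(b)]);uy=np.array([-np.sin(b),np.cos(b)])
    q=barT[:2]-tabT[:2];print('bar-tab in box',q@ux,q@uy)
    c=np.mean(C,0)
    for n,p,z in (('collar',(157,430),.104),('adaptor',(478,175),.126),('knob',(433,475),.111),('tab',(178,304),.146),('bar',(209,210),.124)):
        w=onz(T,f(*p),z)[:2]; print(n,w.round(4),'rel box',((w-c)@ux).round(4),((w-c)@uy).round(4))
cv2.imwrite('pics/sc.png',cv2.resize(S['pixels'][190:285,245:360],(690,570),interpolation=cv2.INTER_CUBIC)[:,:,::-1])
E
```

```text
edge 0.2599 -105.29
edge 0.2395 164.98
edge 0.2596 74.9
edge 0.2404 -14.95
box [ 0.54435023 -0.07219525]
bar 0.10939305495744213 -15.32256261883009
tab [ 0.53266672 -0.00727864  0.146     ] bar [ 0.58560335 -0.02575605  0.124     ]
tri tab~ (array([ 0.53395336, -0.00784536,  0.14363208]), np.float64(0.0024062869308608525))
bar-tab in box 0.05583427432041394 -0.005122022110550819
collar [0.4665 0.0039] rel box -0.0939 0.055
adaptor [ 0.6027 -0.1726] rel box 0.0809 -0.0833
knob [ 0.4399 -0.1463] rel box -0.0834 -0.0971
tab [ 0.5327 -0.0073] rel box -0.027 0.0602
bar [ 0.5856 -0.0258] rel box 0.0288 0.055
bar-tab in box 0.055961650587721214 -0.003463374494046139
collar [0.4665 0.0039] rel box -0.0955 0.0522
adaptor [ 0.6027 -0.1726] rel box 0.0833 -0.0809
knob [ 0.4399 -0.1463] rel box -0.0805 -0.0996
tab [ 0.5327 -0.0073] rel box -0.0288 0.0593
bar [ 0.5856 -0.0258] rel box 0.0271 0.0559
```

View pics/sc.png

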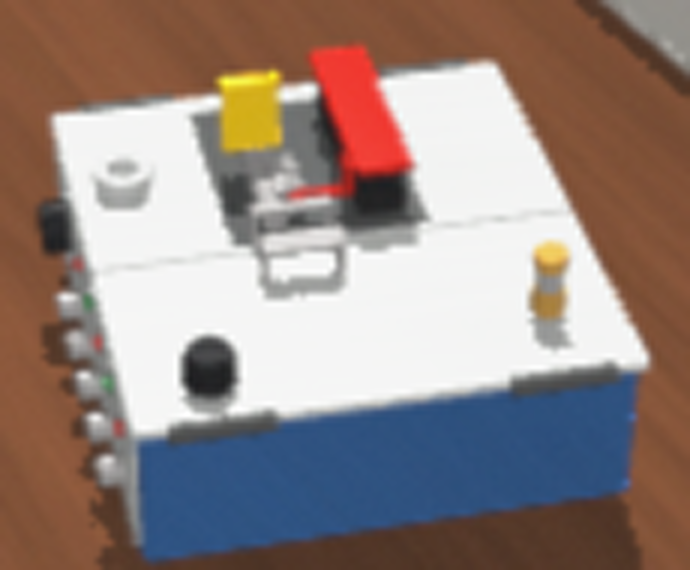

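Box yaw is about -15.1°. The tool must go to about (0.566, 0.006) and turn +83°. I translate first, with the jaw at 42 mm.

>>> drive_tool:
  steps:
    - [[-30,-25,0,0],[-60,-50,0,0],[-90,-75,0,0],[-120,-100,0,0],[-150,-124,0,0]]
  jaw: 0.48

```text
time_s: 0.57
tcp_pos: [0.3365, 0.4296, 0.2223]
tool_rot: [-3.141, -0.0, 2.758]
wrist_force: [0.7, -0.0, 0.0]
opening: 0.0612
grasp_force: 0.0
```

>>> drive_tool:
  steps:
    - [[-30,-25,0,0],[-60,-50,0,0],[-90,-75,0,0],[-120,-100,0,0],[-150,-124,0,0]]

```text
time_s: 0.98
tcp_pos: [0.4291, 0.2583, 0.2226]
tool_rot: [3.141, -0.0, 2.758]
wrist_force: [0.7, 0.8, 0.4]
opening: 0.0424
grasp_force: 0.0
```

>>> drive_tool:
  steps:
    - [[-30,-25,0,0],[-60,-50,0,0],[-90,-75,0,0],[-120,-100,0,0],[-150,-124,0,0]]

```text
time_s: 1.4
tcp_pos: [0.5218, 0.0872, 0.2227]
tool_rot: [3.141, 0.0, 2.758]
wrist_force: [0.9, 1.7, -0.2]
opening: 0.0418
grasp_force: 0.0
```

>>> drive_tool:
  steps:
    - [[-30,-25,0,7],[-60,-50,0,14],[-72,-60,0,21],[-72,-60,0,28],[-72,-60,0,35]]

```text
time_s: 1.82
tcp_pos: [0.5658, 0.0047, 0.2222]
tool_rot: [-3.141, 0.0, 2.138]
wrist_force: [-0.1, 1.1, -0.2]
opening: 0.0419
grasp_force: 0.0
```

>>> drive_tool:
  steps:
    - [[0,0,0,7],[0,0,0,14],[0,0,0,21],[0,0,0,28],[0,0,0,35]]

```text
time_s: 2.23
tcp_pos: [0.5654, 0.0066, 0.2223]
tool_rot: [-3.141, 0.0, 1.53]
wrist_force: [-0.8, -0.2, 0.3]
opening: 0.0418
grasp_force: 0.0
```

>>> drive_tool:
  steps:
    - [[0,0,0,7],[0,0,0,13],[0,0,0,13],[0,0,0,13],[0,0,0,13]]

```text
time_s: 2.65
tcp_pos: [0.5655, 0.0067, 0.2224]
tool_rot: [-3.141, 0.0, 1.313]
wrist_force: [-0.9, -0.4, 0.4]
opening: 0.0417
grasp_force: 0.0
```

```bash
python3 - <<'E'
from h import *
d=grab(['wrist','side']);pickle.dump(d,open('d1.pkl','wb'))
W=d['wrist'];o=W['obs'];from scipy.spatial.transform import Rotation as Ro
A=np.eye(4);A[:3,:3]=Ro.from_euler('xyz',o['tool_rot']).as_matrix();A[:3,3]=o['tcp_pos']
C=np.linalg.inv(A@W['T_tool_cam']);W['R']=C[:3,:3];W['t']=C[:3,3]
pickle.dump(d,open('d1.pkl','wb'))
H,Wd=W['pixels'].shape[:2]
inv=np.linalg.inv(A)
for nm,lo,hi,z in (('red',(0,150,90),(6,255,255),.124),('yel',(22,150,120),(34,255,255),.146)):
    for a,c,m in blobs(W['pixels'],lo,hi,(0,0,Wd,H),150):
        r=cv2.minAreaRect(np.argwhere(m)[:,::-1].astype(np.float32));B=cv2.boxPoints(r)
        print(nm,a,c,[(inv@np.r_[onz(W,b,z),1])[:3].round(4)[:2] for b in B])
        v,u=np.nonzero(m);zz=W['range_z'][v,u];cam=np.linalg.inv(W['mtx'])@np.array([u*zz,v*zz,zz]);P=(W['R'].T@(cam-W['t'][:,None])).T
        Q=(inv[:3,:3]@P.T).T+inv[:3,3]
        print('tool pct 2,50,98',np.percentile(Q,[2,50,98],axis=0).round(4).tolist(), 'z',np.percentile(P[:,2],[2,50,98]).round(4))
cv2.imwrite('pics/w1.png',W['pixels'][:,:,::-1])
E
```

```text
red 4508 [307.52595386 228.79902396] [array([-0.0669, -0.0175]), array([0.0376, 0.0031]), array([0.0278, 0.0519]), array([-0.0792,  0.0369])]
tool pct 2,50,98 [[-0.0715, -0.0031, -0.0026], [-0.014, 0.0261, 0.0987], [0.0292, 0.0434, 0.1181]] z [0.1043 0.1237 0.225 ]
yel 1001 [240.77222777 234.18381618] [array([-0.0035, -0.0392]), array([-0.0035, -0.0103]), array([-0.0247, -0.0105]), array([-0.0247, -0.0402])]
tool pct 2,50,98 [[-0.0239, -0.0397, 0.0017], [-0.0178, -0.0253, 0.0864], [0.0092, -0.012, 0.1166]] z [0.1058 0.1361 0.2207]
```

View pics/w1.png

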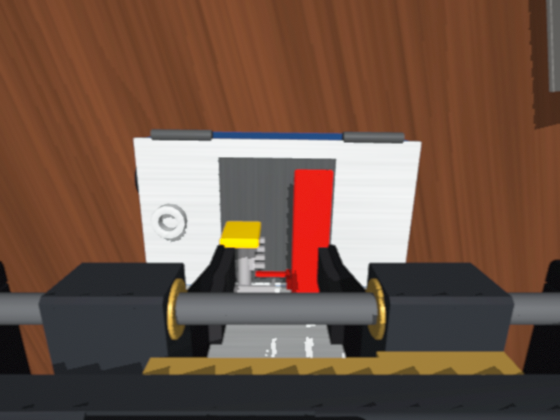

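The wrist view shows the tab's pushed face (240,228) about 18 mm ahead of the TCP. The tab's middle is 25 mm left of the tool line and the catch about 30 mm right of it, so both fingers line up. I descend now.

>>> drive_tool:
  steps:
    - [[0,2,20,0],[0,2,40,0],[0,2,60,0],[0,2,75,0],[0,2,88,0]]

```text
time_s: 3.17
tcp_pos: [0.5671, 0.0061, 0.1333]
tool_rot: [-3.141, 0.0, 1.311]
wrist_force: [-0.7, 0.2, 0.2]
opening: 0.0417
grasp_force: 0.0
```

>>> drive_tool:
  steps:
    - [[0,0,3,0],[0,0,6,0],[0,0,9,0],[0,0,12,0],[0,0,14,0]]

```text
time_s: 3.58
tcp_pos: [0.5682, 0.0061, 0.1212]
tool_rot: [3.14, -0.001, 1.309]
wrist_force: [-0.6, -0.1, 3.6]
opening: 0.0418
grasp_force: 1.5
```

>>> drive_tool:
  steps:
    - [[0,0,2,0],[0,0,4,0],[0,0,6,0],[0,0,7,0],[0,0,8,0]]

```text
time_s: 4.0
tcp_pos: [0.5686, 0.0063, 0.1139]
tool_rot: [3.14, -0.001, 1.309]
wrist_force: [-5.4, 1.7, 21.3]
opening: 0.0416
grasp_force: 10.8
```

>>> drive_tool:
  steps:
    - [[0,0,1,0],[0,0,1,0],[0,0,1,0],[0,0,1,0],[0,0,1,0]]

```text
time_s: 4.42
tcp_pos: [0.5687, 0.0063, 0.1138]
tool_rot: [3.14, -0.002, 1.309]
wrist_force: [-6.8, 1.0, 23.6]
opening: 0.0418
grasp_force: 11.5
```

The catch is on its stop (23 N). I ease off slightly and push.

>>> drive_tool:
  steps:
    - [[0,0,-1,0],[-2,0,-1,0],[-4,0,-1,0],[-6,0,-1,0],[-8,0,-1,0]]

```text
time_s: 4.83
tcp_pos: [0.5675, 0.0014, 0.1143]
tool_rot: [3.138, -0.005, 1.312]
wrist_force: [1.4, 7.9, 13.1]
opening: 0.0418
grasp_force: 6.0
```

>>> drive_tool:
  steps:
    - [[-3,0,0,0],[-6,0,0,0],[-9,0,0,0],[-12,0,0,0],[-15,0,0,0]]

```text
time_s: 5.25
tcp_pos: [0.5638, -0.0127, 0.1143]
tool_rot: [3.138, -0.005, 1.312]
wrist_force: [1.4, 10.1, 12.2]
opening: 0.0418
grasp_force: 7.1
```

>>> drive_tool:
  steps:
    - [[-3,0,0,0],[-6,0,0,0],[-9,0,0,0],[-12,0,0,0],[-15,0,0,0]]

```text
time_s: 5.67
tcp_pos: [0.5599, -0.0271, 0.1143]
tool_rot: [3.139, -0.005, 1.312]
wrist_force: [1.8, 9.6, 12.4]
opening: 0.0418
grasp_force: 7.2
```

>>> drive_tool:
  steps:
    - [[-3,0,0,0],[-6,0,0,0],[-9,0,0,0],[-11,0,0,0],[-12,0,0,0]]

```text
time_s: 6.08
tcp_pos: [0.5568, -0.039, 0.1143]
tool_rot: [3.138, -0.005, 1.312]
wrist_force: [2.1, 10.2, 12.9]
opening: 0.0419
grasp_force: 7.3
```

>>> drive_tool:
  steps:
    - [[-1,0,0,0],[-2,0,0,0],[-3,0,0,0],[-4,0,0,0],[-5,0,0,0]]

```text
time_s: 6.5
tcp_pos: [0.5566, -0.0394, 0.1144]
tool_rot: [3.138, -0.01, 1.315]
wrist_force: [5.9, 25.9, 10.7]
opening: 0.0418
grasp_force: 13.7
```

A hard stop at about 47 mm of travel. I look before letting go.

```bash
python3 - <<'E'
from h import *
d=grab(['side','wrist','top'])
pickle.dump(d,open('d2.pkl','wb'));S=d['side']
a=cv2.resize(S['pixels'][180:285,245:345],(400,420),interpolation=cv2.INTER_CUBIC)
b=cv2.resize(d['wrist']['pixels'][160:310,190:340],(400,420),interpolation=cv2.INTER_CUBIC)
cv2.imwrite('pics/h2.png',np.hstack([a,b])[:,:,::-1]); print(d['top']['obs']['wrist_force'],d['top']['obs']['tcp_pos'])
print(S['R'].shape)
for n in d:
  for ar,c,m in blobs(d[n]['pixels'],(22,150,120),(34,255,255),{'side':(245,190,330,250),'top':(272,160,345,258),'wrist':(190,160,340,330)}[n]):
    print(n,ar,c,cv2.boundingRect(m.astype(np.uint8)))
E
```

```text
[ 5.28961037 22.55033449 11.44890478] [ 0.55663323 -0.03933731  0.1143797 ]
(3, 3)
side 112 [288.97321429 215.72321429] (285, 209, 9, 14)
wrist 40 [192.9   279.025] (190, 275, 8, 11)
wrist 163 [239.45398773 284.25766871] (234, 276, 11, 17)
wrist 75 [231.74666667 326.54666667] (225, 324, 14, 6)
```

View pics/h2.png

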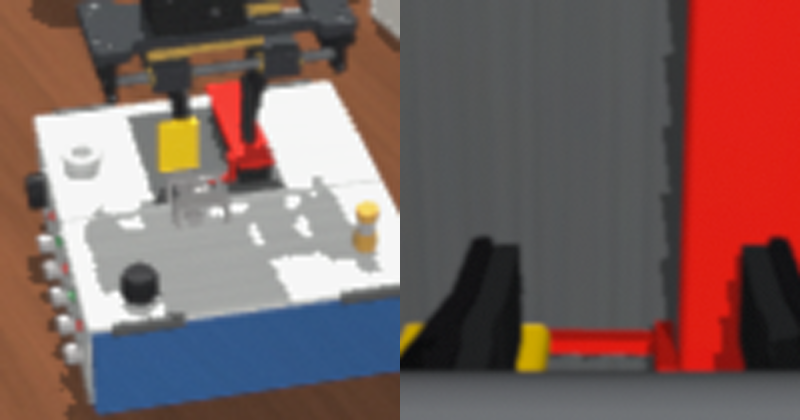

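Side crop: the yellow tab (178,145) sits right by the keeper, with one finger behind it and the other still on the red catch. I check the tab's travel from the two side pictures.

```bash
python3 - <<'E'
from h import *
a=pickle.load(open('d0.pkl','rb'))['side'];b=pickle.load(open('d2.pkl','rb'))['side']
P=[]
for im in (a,b):
    h=cv2.cvtColor(im['pixels'],cv2.COLOR_RGB2HSV);m=cv2.inRange(h,(20,120,100),(35,255,255))[195:235,275:300]
    v,u=np.nonzero(m);print(u.min()+275,u.max()+275,v.min()+195,v.max()+195)
    P.append(onz(im,((u.min()+u.max())/2+275,v.max()+195+.5),.108))
    P.append(onz(im,((u.min()+u.max())/2+275,v.min()+195-.5),.146))
uy=np.array([.2605,.965])
print('travel mm',[1000*(P[i]-P[i+2])[:2]@uy for i in (0,1)])
E
```

```text
281 291 202 215
282 294 197 222
travel mm [np.float64(36.44666398808913), np.float64(-25.857264721158828)]
```

>>> drive_tool:
  steps:
    - [[-1,0,0,0],[-2,0,0,0],[-3,0,0,0],[-3,0,0,0],[-3,0,0,0]]

```text
time_s: 7.07
tcp_pos: [0.5565, -0.0396, 0.1144]
tool_rot: [3.138, -0.013, 1.316]
wrist_force: [7.8, 30.5, 10.3]
opening: 0.0417
grasp_force: 17.0
```

A firm stop, so the bolt is home. I back off from the tab, still holding the catch, then lift.

>>> drive_tool:
  steps:
    - [[3,0,0,0],[6,0,0,0],[9,0,0,0],[12,0,0,0],[12,0,0,0]]

```text
time_s: 7.48
tcp_pos: [0.5568, -0.039, 0.1142]
tool_rot: [3.139, 0.0, 1.309]
wrist_force: [-3.5, -2.2, 15.9]
opening: 0.0418
grasp_force: 7.8
```

>>> drive_tool:
  steps:
    - [[0,0,-5,0],[0,0,-12,0],[0,0,-25,0],[0,0,-40,0],[0,0,-60,0]]

```text
time_s: 7.9
tcp_pos: [0.5543, -0.0381, 0.172]
tool_rot: [-3.139, 0.001, 1.309]
wrist_force: [0.3, 0.1, 0.1]
opening: 0.0418
grasp_force: 0.0
```

>>> drive_tool:
  steps:
    - [[20,0,-20,0],[50,0,-40,0],[80,0,-60,0],[110,0,-60,0],[120,0,-60,0]]

```text
time_s: 8.32
tcp_pos: [0.5872, 0.0835, 0.2331]
tool_rot: [3.142, -0.002, 1.315]
wrist_force: [0.1, 1.6, -0.1]
opening: 0.0424
grasp_force: 0.0
```

```bash
python3 - <<'E'
from h import *
d=grab(['side','top']);pickle.dump(d,open('d3.pkl','wb'))
a=cv2.resize(d['side']['pixels'][180:285,245:345],(400,420),interpolation=cv2.INTER_CUBIC)
b=cv2.resize(d['top']['pixels'][160:258,272:370],(400,420),interpolation=cv2.INTER_CUBIC)
cv2.imwrite('pics/h3.png',np.hstack([a,b])[:,:,::-1]);print(d['top']['obs']['wrist_force'],d['top']['obs']['tcp_pos'])
uy=np.array([.2605,.965]);z0=pickle.load(open('d0.pkl','rb'))
for n,roi in (('side',(275,195,300,240)),('top',(290,195,335,225))):
  Q=[]
  for D in (z0,d):
    im=D[n];
    for ar,c,m in blobs(im['pixels'],(20,120,100),(35,255,255),roi): print(n,ar,c); Q.append(onz(im,c,.146 if n=='top' else .128))
  print('travel',1000*(Q[0]-Q[-1])[:2]@uy)
  for D in (z0,d):
    im=D[n]
    for ar,c,m in blobs(im['pixels'],(0,150,90),(6,255,255),(285,185,335,225) if n=='top' else (290,190,330,235)):
      k=cv2.erode(m.astype(np.uint8),np.ones((3,3)))>0; v,u=np.nonzero(k);zz=im['range_z'][v,u]
      cam=np.linalg.inv(im['mtx'])@np.array([u*zz,v*zz,zz]);print(' red',ar,c,'z med',np.median((im['R'].T@(cam-im['t'][:,None]))[2]).round(4))
E
```

```text
[-0.78128748  2.00410162 -1.36623704] [0.58679128 0.08354644 0.23208342]
side 130 [286.28461538 207.97692308]
side 135 [288.85185185 215.82962963]
travel 41.861595049485686
 red 233 [303.91845494 208.79399142] z med 0.1248
 red 237 [303.8649789  209.21097046] z med 0.1247
top 32 [301.1875 210.5   ]
top 33 [313.12121212 213.63636364]
travel 39.583803618396
 red 318 [306.83018868 195.03773585] z med 0.1237
 red 305 [306.88196721 194.92786885] z med 0.1241
```

View pics/h3.png

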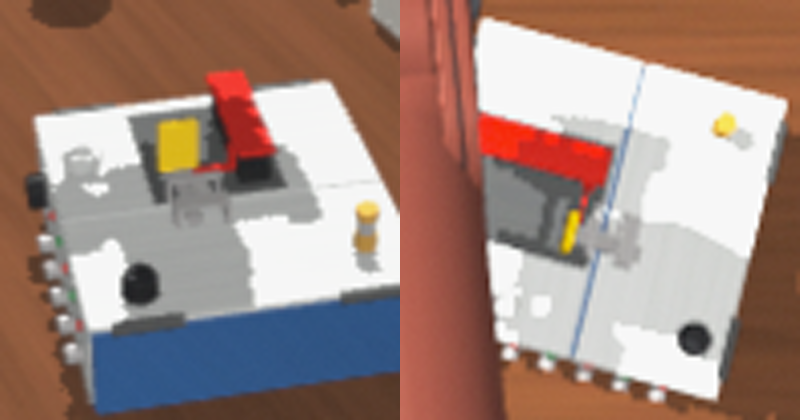

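The tab has travelled about 40 mm into the keeper and the catch is back up at 124 mm. The loose things are where they were, so I hand in.

>>> drive_tool:
  steps:
    - [[0,0,0,0],[0,0,0,0],[0,0,0,0],[0,0,0,0],[0,0,0,0]]

```text
time_s: 8.83
tcp_pos: [0.5866, 0.0766, 0.2326]
tool_rot: [-3.141, 0.0, 1.308]
wrist_force: [0.2, 0.4, -0.1]
opening: 0.0413
grasp_force: 0.0
```

```bash
python3 -c "
from plant import env
print(env.job_done())"
```

```text
the job is handed in; nothing more can be done
None
```

I pushed the bolt to a firm stop in its keeper (about 40 mm of tab travel in the camera views), the catch sprang back up to 124 mm, no loose thing looked disturbed in the last pictures, and the job was handed in at about 9 s; no verdict came back.

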